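# Pop open the sample port of a specimen reader

### The job

Open the sample port of the specimen reader with the blue hatch: press the hatch down once with a fingertip on the black mark at its front edge, then let go so that its push-push latch releases and the hatch pops up, and keep clear for a good second to see that it stays fully open by itself. Do not push it shut again, leave the other reader's orange hatch shut, and do not lift, grip or shove any of the things standing around.

Things in the scene. Friction and masses are not known exactly. Their poses are not given: they have to be found in the camera images.
- sample_press (a point): press point on the top face of the blue hatch, at the black round press mark (18 mm across) near the middle of its front edge; 123 mm above the bench while the hatch is shut. It lies 70 mm in front of the hinge line and 14 mm behind the hatch's front edge, and moves with the hatch; z is the normal of the top face, x points to the hinge
- sample_hinge (a point): middle of the blue hatch's hinge line, 118 mm above the bench; y along it; the hatch is a blue plate, 82 mm front to back, 60 mm wide, 10 mm thick, standing proud of the reader's deck with 13 mm of air under it; hinged along its rear edge (+x side of the reader). Its reader is a fixed white box, 200 x 110 mm, deck at 100 mm (132 mm behind the hinge)
- sample_hatch (a joint): Blue hatch, rad: 0 shut and latched, 0.95 fully open (a spring holds it there), negative while pressed below shut, hard stop at -0.15. Pressing takes 3 to 4 N at the mark, to the stop 10.5 mm down. Pressed beyond -0.07 (5 mm) and let go, it is freed and swings up in about a second, following the finger; pushed fully down again, it latches shut.
- sample_pin (a joint): follower arm of the latch, hidden inside the blue-hatch reader, rad: 0 while latched, about +0.1 once released or open, swings below -0.1 only when the open hatch is pushed down to be latched shut again
- reagent_press (a point): the like point on the top face of the orange hatch, at the black round press mark (18 mm across) near the middle of its front edge; 123 mm above the bench while the hatch is shut. It lies 70 mm in front of the hinge line and 14 mm behind the hatch's front edge, and moves with the hatch; z is the normal of the top face, x points to the hinge. This hatch is to be left alone
- reagent_hatch (a joint): Orange hatch, rad: 0 shut and latched, 0.95 fully open (a spring holds it there), negative while pressed below shut, hard stop at -0.15. Same latch and spring as the blue one, on an identical white reader with orange trim; to be left shut
- specimen_jar: small clear specimen jar with a yellow cap, 36 mm across, 60 mm tall, between the two readers; loose, origin at the centre of its underside; to be left where it stands
- tube_rack: green rack of capped tubes, 130 x 66 mm, 90 mm tall; loose, origin at the centre of its underside; to be left where it stands
- beaker: empty glass beaker, 72 mm across, 85 mm tall; loose, origin at the centre of its underside; to be left where it stands
- timer: white bench timer lying flat, 50 x 70 x 18 mm; loose, origin at the centre of its underside; to be left where it stands
- pipette: white pipette lying on the bench, 205 mm long along its x, 26 mm thick; loose, origin at the centre of its underside; to be left where it stands
- amber_bottle: amber bottle with black cap, 64 mm across, 150 mm tall, behind the readers; loose, origin at the centre of its underside; to be left where it stands
- wash_bottle: white bottle with blue label and red cap, 64 mm across, 150 mm tall, behind the readers; loose, origin at the centre of its underside; to be left where it stands

How it is judged:
By the outcome, as a careful person would: the job done as asked, in the order asked, and still so for the second after the job is handed in, with the robot touching nothing.
It also fails if it takes over 27 s, if anything falls off the work surface, if the arm or the gripper's body presses on something with over 40 N, if the wrist force passes 120 N, or if a joint passes its speed limit or range.

### The arm

A 7-joint arm with a two-finger parallel gripper is mounted at the origin on the work surface. World frame = base frame: x ahead of the robot, y to its left, z up, the work surface at z = 0. Lengths are in mm, angles in rad, forces in N, time in s.
With the tool pointing down it reaches from about 350 to 900 mm from the base axis. Payload 8.1 kg.
Tool frame: the origin (TCP) lies on the mounting face of the last link; the fingertips stand 173 mm ahead of it and the grasp point (between the pads) lies 155 mm ahead of it (r.tcp_to_tips is the distance from the TCP to the fingertips, in mm); z points along the fingers, y is the line along which they close (so a half turn about z gives the same grasp; the last joint's range is limited). The gripper opens to 85 mm and grips with 20 to 120 N. Pads are 22 mm wide; open, the fingers measure 114 mm over their backs; the gripper's body (76 mm by 85 mm) begins 54 mm behind the grasp point. The pads swing forward as they close: fully open they stand 13 mm farther back than shut.
Start: joints at [1.061, 0.434, 0.025, 1.573, -0.012, 1.134, -0.075], TCP at [247.273, -574.011, 404.723] pointing down, gripper open.
Joint ranges: [-2.62, 2.62], [-0.44, 2.09], [-1.27, 1.32], [0.08, 2.57], [-1.32, 4.46], [0.12, 2], [-2.74, 2.74]. Speed limits (rad/s): [2.22, 2.22, 3.01, 3.01, 3.14, 3.14, 3.14].

### API

Orientations are given as a unit quaternion [w, x, y, z].
In Python, from cell import r gives the robot as it stands.
- The arm moves only by the tool arm_command, never from a script. Its argument "motion" is one flat list of numbers, 6 for each row, row after row: the shift along the tool's x, y, z in m, then the turn, a rotation vector about the tool's x, y, z in degrees. In form: [dx, dy, dz, wx, wy, wz, dx, dy, dz, wx, wy, wz, ...]. A call has 1 to 10 rows; each row is the pose to reach, as a shift and turn from the pose commanded when the call began, along the tool's axes at that moment; what a row does not reach only later rows make up. A row lasts 1/12 s, in which the tool goes at most 41.7 mm and 7.16 degrees, less where a joint would pass 70% of its speed; a pose out of reach is approached as far as the arm can. A call with a gripper value outside its range is refused whole. "grip" is the closure, from 0 (fully open) to 1 (shut), set as the call begins (left out, the last holds). The fingers move at their own pace and stop on an object; "squeeze" is the grip in N (left out, the last holds). Time passes only in rows, so rows that repeat a pose let the fingers close. It gives the time, the measured TCP pose, the force, the opening and the grip force at its end, in the units of the state.
- r.sense(): the state, without advancing time (a new reading comes with each control period).
- r.camera(name): name is "side" or "top"; returns the picture (400x640x3 uint8, red, green, blue); there is no depth.
- r.camera_params(name): a dict with "fx", "fy", "cx", "cy" (pixels), "xyz" and "orientation" of the camera in the world. Camera axes: x right, y up, looking along -z (the intrinsics and any distortion apply to the point x, -y, -z); pixel columns grow to the right and rows downward; lengths in mm; the calibration is good to about 2 mm. A picture is of the moment at which its call begins. camera_params takes no time and is no camera call.
- r.finish_job(): hands the job in; it is judged then, once.
The state is a dict: "t": time; "joint_pos": joint angles; "dq": joint speeds; "effort": joint torques, N m; "eef_pos": TCP position; "orientation": TCP orientation; "ft_force": force on the tool from outside, world axes, zero at the start; "moment": the same for the moment, N m; "finger_gap": opening from 0.0 (shut) to 1.0 (fully open); "grasp_force": force on a finger pad.
Only numpy, scipy, OpenCV 4.12 (cv2) and the standard library are available. Lean on these libraries where they do the work, as an engineer would, in place of code of your own. Each camera call takes 0.05 s, during which the arm holds its last target. There are 200 camera calls.

## Working session

There is one attempt and no reset: what is moved stays moved. The work goes in short steps, Python scripts to look and compute and a tool call to move; the robot and the scene stay as the last step left them, time stands still between calls to the robot, and variables do not carry over. Pictures are saved under pics/ and viewed, at most 10 in all, crops included, and the job is handed in when it is done.

Besides the shell and the picture viewer there is one more tool, called after "Request:" by a JSON object that holds its "op" and its "data", one argument or row to a line. arm_command: Moves the arm, as the interface text tells. Its arguments: {"type":"object","properties":{"motion":{"type":"array"},"grip":{"type":"number"},"squeeze":{"type":"number"}},"required":["motion"]}

```bash
mkdir -p pics
python3 - <<'E'
from cell import r
import cv2
s=r.sense();print({k:s[k] for k in("t","eef_pos","orientation","finger_gap","ft_force")})
for n in("side","top"):
    cv2.imwrite(f"pics/{n}0.png",r.camera(n)[:,:,::-1]);print(r.camera_params(n))
E
```

```text
{'t': 0.0, 'eef_pos': array([ 247.16929239, -573.79731946,  403.93665115]), 'orientation': array([-7.37715706e-04,  9.79391385e-01,  2.01970099e-01, -2.22277535e-04]), 'finger_gap': 1.0001896178910108, 'ft_force': array([ 0.31694238, -0.62559499, -0.25132536])}
{'fx': 373.9944498077782, 'fy': 373.9944498077782, 'cx': 320.12335319555456, 'cy': 196.6800315945539, 'xyz': array([ 90.3001735 , 654.26046683, 713.61173197]), 'orientation': array([-0.29243302, -0.13463226,  0.42635174,  0.84532909])}
{'fx': 452.4469990692054, 'fy': 452.4469990692054, 'cx': 314.5145798531611, 'cy': 202.55374784141048, 'xyz': array([ 321.42523983,   -1.60790383, 1588.38319815]), 'orientation': array([-0.69478082, -0.05924726,  0.06361405,  0.71394862])}
```

View pics/top0.png

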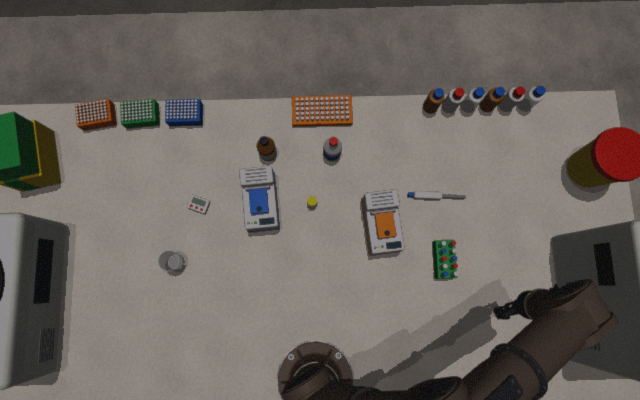

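View pics/side0.png

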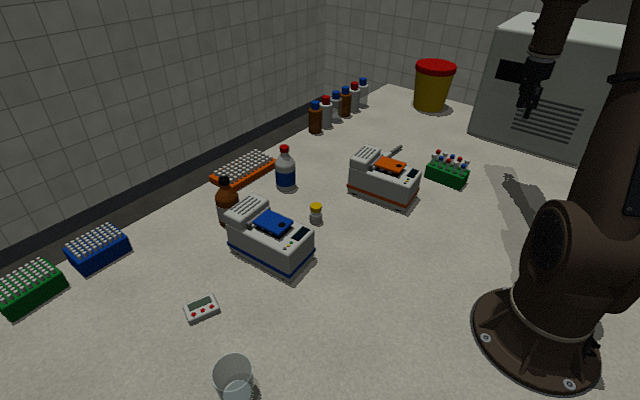

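The top view shows the blue hatch at about (259,202) and the orange one at (386,225). In the side view they are at (273,223) and (390,167). Next I'll measure the blue mark.

```bash
cat > h.py <<'E'
import numpy as np,cv2
from cell import r
from scipy.spatial.transform import Rotation as R
def ray(n,uv):
    p=r.camera_params(n);q=p["orientation"]
    d=np.array([(uv[0]-p["cx"])/p["fx"],-(uv[1]-p["cy"])/p["fy"],-1])
    return p["xyz"],R.from_quat(np.roll(q,-1)).apply(d)
def plane(n,uv,z):
    o,d=ray(n,uv);return o+d*(z-o[2])/d[2]
def blue(n,im,box):
    x0,y0,x1,y1=box;c=im[y0:y1,x0:x1]
    h=cv2.cvtColor(c,cv2.COLOR_RGB2HSV)
    m=((h[...,0]>100)&(h[...,0]<125)&(h[...,1]>120)&(h[...,2]>60)).astype(np.uint8)
    cs,_=cv2.findContours(m,0,2);k=max(cs,key=cv2.contourArea)
    hull=np.zeros_like(m);cv2.drawContours(hull,[cv2.convexHull(k)],-1,1,-1)
    core=cv2.erode(hull,np.ones((3,3),np.uint8))
    w=core*np.clip(70-c.max(2).astype(float),0,None)
    off=np.array([x0,y0])
    ys,xs=np.nonzero(w);W=w[ys,xs]
    mark=np.array([(xs*W).sum(),(ys*W).sum()])/W.sum()+off if len(xs) else None
    return mark,cv2.minAreaRect(k),k[:,0]+off,len(xs)
E
python3 - <<'E'
from h import *
for n,b in(("top",(240,180,285,228)),("side",(245,200,303,245))):
    im=r.camera(n);m,rc,k,c=blue(n,im,b);print(n,m,rc,c)
    if m is not None:print(plane(n,m,123))
    print(plane(n,np.array(rc[0])+b[:2],123),cv2.contourArea(k))
    P=np.array([plane(n,q,123)[:2] for q in k],np.float32);a=cv2.minAreaRect(P);print(a,cv2.boxPoints(a).round(0).tolist())
    x0,y0,x1,y1=b
    cv2.imwrite(f"pics/c_{n}.png",cv2.resize(im[y0:y1,x0:x1,::-1],None,fx=10,fy=10,interpolation=0))
E
python3 -c "
import cv2,numpy as np
a=cv2.imread('pics/c_top.png');b=cv2.imread('pics/c_side.png')
H=480;o=np.zeros((500,800,3),np.uint8)
a=cv2.resize(a,(375,400));b=cv2.resize(b,(420,326));o[:400,:375]=a;o[:326,380:]=b
cv2.imwrite('pics/c.png',o)"
```

```text
top [258.64044944 208.38202247] ((18.043149948120117, 20.604061126708984), (24.4377384185791, 17.52677345275879), 85.91438293457031) 17
[564.34321596 169.44470177 123.        ]
[590.31978604 171.24785773 123.        ] 388.0
((590.4442138671875, 171.29367065429688), (81.38430786132812, 57.63126754760742), 3.4803860187530518) [[548.0, 198.0], [552.0, 140.0], [633.0, 145.0], [629.0, 203.0]]
side [281.35822021 224.39969834] ((27.30000114440918, 20.899999618530273), (35.329872131347656, 19.230182647705078), 26.56505012512207) 28
[564.2508402  168.32639114 123.        ]
[589.80847702 172.54545582 123.        ] 515.5
((589.3575439453125, 172.46693420410156), (81.5177001953125, 60.173492431640625), 4.34624719619751) [[546.0, 199.0], [551.0, 139.0], [632.0, 146.0], [628.0, 206.0]]
```

View pics/c.png

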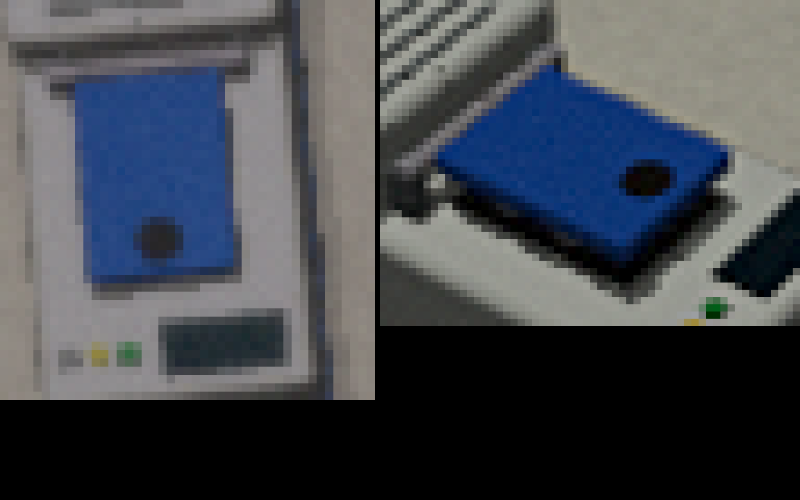

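The mark is at about (564,169) in both views, and the hatch yaw is about +4°. I'll close the gripper and travel high.

Request:
{"op": "arm_command", "data": {
  "motion": [0.011,-0.01,0,0,0,0,0.033,-0.031,0,0,0,2,0.058,-0.055,0,0,0,4,0.087,-0.083,0,0,0,6,0.116,-0.11,0,0,0,8,0.145,-0.138,0,0,0,10,0.174,-0.166,0,0,0,12,0.203,-0.193,0,0,0,14,0.232,-0.221,0,0,0,16,0.26,-0.248,0,0,0,18],
  "grip": 1,
  "squeeze": 20
}}

```text
t: 1.03
eef_pos: [388.2, -241.3, 404.9]
orientation: [0.0, 0.999, 0.045, 0.0]
ft_force: [1.1, -0.2, -0.1]
finger_gap: 0.003
grasp_force: 0.0
```

```bash
cat >> h.py <<'E'
def togo(p,yaw=4):
    s=r.sense();A=R.from_quat(np.roll(s["orientation"],-1))
    x=A.as_matrix()[:,0];print("t",s["t"],"pos",s["eef_pos"].round(1),"gap",round(s["finger_gap"],2),"F",s["ft_force"].round(2))
    Q=R.from_euler("zx",[yaw,180],degrees=True)
    print("shift m",(A.inv().apply(np.array(p)-s["eef_pos"])/1000).round(4),"turn deg",np.degrees((A.inv()*Q).as_rotvec()).round(2),"tips",r.tcp_to_tips)
E
python3 -c "
from h import *
togo([564,169,336])"
```

```text
t 1.0333 pos [ 388.2 -241.3  404.9] gap 0.0 F [ 1.06 -0.21 -0.08]
shift m [ 0.2123 -0.3927  0.0688] turn deg [ 0.01 -0.02  9.21] tips 173.4
```

Request:
{"op": "arm_command", "data": {
  "motion": [0.007,-0.013,0,0,0,0,0.024,-0.044,0,0,0,0,0.043,-0.079,0,0,0,0,0.062,-0.114,0,0,0,0,0.081,-0.15,0,0,0,0,0.1,-0.185,0,0,0,0,0.119,-0.22,0,0,0,0,0.138,-0.255,0,0,0,0,0.157,-0.29,0,0,0,0,0.174,-0.321,0,0,0,0]
}}

```text
t: 1.87
eef_pos: [532.0, 94.9, 404.7]
orientation: [-0.0, 0.999, 0.047, 0.0]
ft_force: [0.5, -0.6, 0.2]
finger_gap: 0.003
grasp_force: 0.0
```

```bash
sed -i 's/"zx"/"ZX"/' h.py; python3 -c "
from h import *
togo([564,169,316])"
```

```text
t 1.8667 pos [532.   94.9 404.7] gap 0.0 F [ 0.47 -0.59  0.23]
shift m [ 0.0388 -0.0707  0.0888] turn deg [-0.02 -0.02  1.35] tips 173.4
```

Request:
{"op": "arm_command", "data": {
  "motion": [0.016,-0.028,0,0,0,0.5,0.031,-0.056,0,0,0,1,0.039,-0.071,0.01,0,0,1.3,0.039,-0.071,0.03,0,0,1.3,0.039,-0.071,0.05,0,0,1.3,0.039,-0.071,0.07,0,0,1.3,0.039,-0.071,0.083,0,0,1.3,0.039,-0.071,0.089,0,0,1.3,0.039,-0.071,0.089,0,0,1.3]
}}

```text
t: 2.62
eef_pos: [563.4, 166.4, 314.2]
orientation: [0.0, 0.999, 0.035, -0.001]
ft_force: [-0.3, 0.2, 0.2]
finger_gap: 0.002
grasp_force: 0.0
```

```bash
python3 -c "
from h import *
togo([564,169,296.4])
a=r.camera('side')[140:260,210:350,::-1];b=r.camera('top')[150:270,210:350,::-1]
cv2.imwrite('pics/p1.png',cv2.resize(np.hstack([a,b]),None,fx=2.8,fy=2.8))"
```

```text
t 2.6167 pos [563.4 166.4 314.2] gap 0.0 F [-0.27  0.19  0.23]
shift m [ 0.0008 -0.0026  0.0178] turn deg [0.04 0.15 0.01] tips 173.4
```

View pics/p1.png

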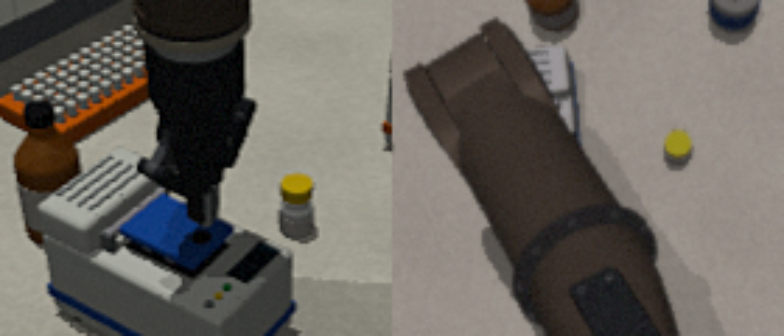

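In the side crop the closed fingertip is just above the black mark, at about (203,230). I'll press about 8 mm.

Request:
{"op": "arm_command", "data": {
  "motion": [0.001,-0.0025,0.004,0,0,0,0.001,-0.0025,0.009,0,0,0,0.001,-0.0025,0.014,0,0,0,0.001,-0.0025,0.018,0,0,0,0.001,-0.0025,0.021,0,0,0,0.001,-0.0025,0.024,0,0,0,0.001,-0.0025,0.026,0,0,0,0.001,-0.0025,0.026,0,0,0,0.001,-0.0025,0.026,0,0,0]
}}

```text
t: 3.47
eef_pos: [564.5, 169.2, 289.7]
orientation: [0.0, 0.999, 0.035, -0.0]
ft_force: [-2.1, -0.8, 3.2]
finger_gap: 0.003
grasp_force: 1.7
```

```bash
python3 -c "
from h import *
togo([564,169,296.4])
cv2.imwrite('pics/p2.png',cv2.resize(r.camera('side')[180:250,230:330,::-1],None,fx=5,fy=5))"
```

```text
t 3.4667 pos [564.5 169.2 289.7] gap 0.0 F [-2.08 -0.81  3.18]
shift m [-0.0005  0.0002 -0.0067] turn deg [0.   0.02 0.01] tips 173.4
```

View pics/p2.png

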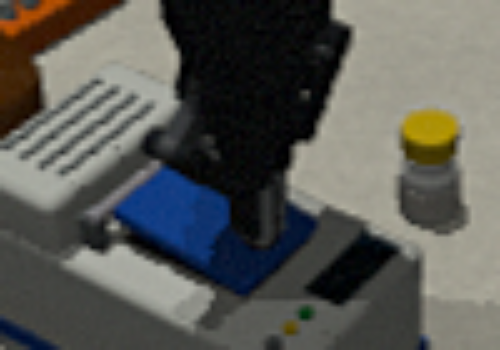

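The tip is on the mark and the hatch is down 6.7 mm at 3.2 N. I'll press a little more for margin, then withdraw straight up and away to the front.

Request:
{"op": "arm_command", "data": {
  "motion": [0,0,0.001,0,0,0,0,0,0.002,0,0,0,0,0,0.002,0,0,0,0,0,0.002,0,0,0]
}}

```text
t: 3.85
eef_pos: [564.6, 169.2, 287.6]
orientation: [0.0, 0.999, 0.035, -0.0]
ft_force: [-1.8, 0.1, 2.7]
finger_gap: -0.001
grasp_force: 1.8
```

Request:
{"op": "arm_command", "data": {
  "motion": [0,0,-0.008,0,0,0,0,0,-0.028,0,0,0,0,0,-0.055,0,0,0,-0.01,0,-0.085,0,0,0,-0.03,0,-0.115,0,0,0,-0.055,0,-0.14,0,0,0,-0.085,0,-0.16,0,0,0,-0.11,0,-0.17,0,0,0,-0.12,0,-0.17,0,0,0,-0.12,0,-0.17,0,0,0]
}}

```text
t: 4.68
eef_pos: [443.2, 161.0, 459.0]
orientation: [-0.0, 0.999, 0.036, 0.001]
ft_force: [-1.2, -0.4, -0.1]
finger_gap: 0.004
grasp_force: 0.0
```

Request:
{"op": "arm_command", "data": {
  "motion": [0,0,0,0,0,0,0,0,0,0,0,0,0,0,0,0,0,0,0,0,0,0,0,0,0,0,0,0,0,0,0,0,0,0,0,0,0,0,0,0,0,0,0,0,0,0,0,0,0,0,0,0,0,0,0,0,0,0,0,0]
}}

```text
t: 5.52
eef_pos: [444.9, 160.8, 457.7]
orientation: [-0.0, 0.999, 0.035, 0.0]
ft_force: [-0.1, 0.2, -0.0]
finger_gap: 0.006
grasp_force: 0.0
```

```bash
python3 -c "
from h import *
togo([564,169,296.4])
a=r.camera('side');cv2.imwrite('pics/p3.png',a[:,:,::-1])"
```

```text
t 5.5167 pos [444.9 160.8 457.7] gap 0.01 F [-0.14  0.24 -0.03]
shift m [0.1193 0.0002 0.1613] turn deg [-0.   -0.    0.01] tips 173.4
```

View pics/p3.png

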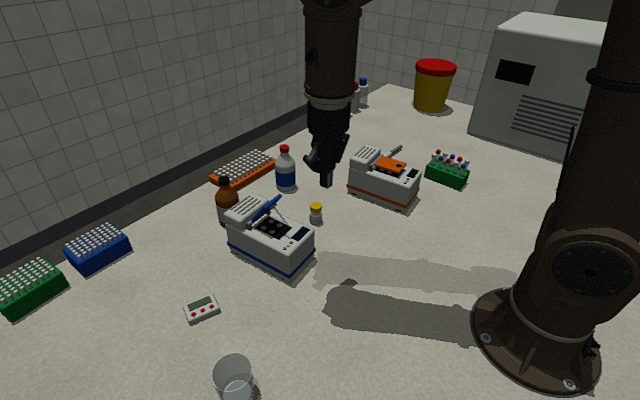

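The blue hatch is up at about (268,208), the orange one is still shut at (390,166), and nothing else has moved. I'll keep clear a good second longer, then check it is still at the same angle.

Request:
{"op": "arm_command", "data": {
  "motion": [0,0,0,0,0,0,0,0,0,0,0,0,0,0,0,0,0,0,0,0,0,0,0,0,0,0,0,0,0,0,0,0,0,0,0,0,0,0,0,0,0,0,0,0,0,0,0,0,0,0,0,0,0,0,0,0,0,0,0,0]
}}

```text
t: 6.4
eef_pos: [444.9, 160.8, 457.7]
orientation: [0.0, 0.999, 0.035, 0.0]
ft_force: [-0.4, -1.0, -0.4]
finger_gap: 0.0
grasp_force: 0.0
```

Request:
{"op": "arm_command", "data": {
  "motion": [0,0,0,0,0,0,0,0,0,0,0,0,0,0,0,0,0,0,0,0,0,0,0,0,0,0,0,0,0,0,0,0,0,0,0,0,0,0,0,0,0,0,0,0,0,0,0,0,0,0,0,0,0,0,0,0,0,0,0,0]
}}

```text
t: 7.23
eef_pos: [444.9, 160.8, 457.7]
orientation: [0.0, 0.999, 0.035, 0.0]
ft_force: [-0.5, 0.7, 0.1]
finger_gap: 0.003
grasp_force: 0.0
```

```bash
python3 -c "
from h import *
a=r.camera('side')[:,:,::-1];b=cv2.imread('pics/p3.png')
print(r.sense()['t'],cv2.absdiff(a,b)[180:280,215:320].max(2).mean())
c=lambda i:cv2.resize(i[185:255,220:320],None,fx=4,fy=4)
cv2.imwrite('pics/p4.png',np.hstack([c(b),c(a)]))"
```

```text
7.2833 2.814095238095238
```

View pics/p4.png

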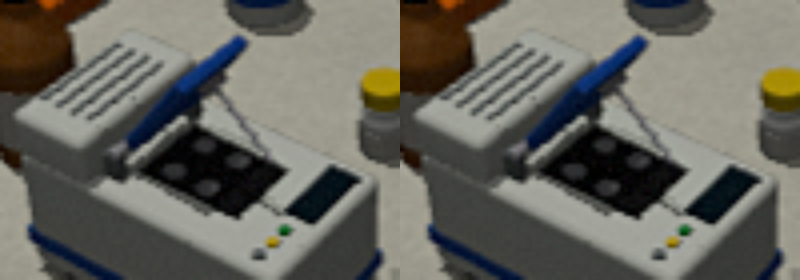

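The hatch is up and looks identical in both pictures, 1.7 s apart, with its front edge at about (245,40) in each half.

```bash
python3 -c "
from cell import r
print(r.finish_job())"
```

```text
the job is handed in; nothing more can be done
None
```

The blue hatch popped open after one press and stayed open with the arm clear; the orange hatch is still shut, nothing else visibly moved, and the job is handed in at about 7.3 s.

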